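Unlock the lid stay and shut the tackle chest

ROBOT

A 6-joint arm with a two-finger parallel gripper is mounted at the origin on the work surface. World frame = base frame: x ahead of the robot, y to its left, z up, the work surface at z = 0. Lengths are in m, angles in rad, forces in N, time in s.
With the tool pointing down it reaches from about 0.275 to 1 m from the base axis. Payload 8.4 kg.
Tool frame: the origin (TCP) lies on the mounting face of the last link; the fingertips stand 173 mm ahead of it and the grasp point (between the pads) lies 155 mm ahead of it; z points along the fingers, y is the direction in which the jaws open and shut (so a half turn about z gives the same grasp; the last joint's range is limited). The gripper opens to 85 mm and grips with 20 to 120 N. Pads are 22 mm wide; open, the fingers measure 114 mm over their backs; the gripper's body (76 mm by 85 mm) begins 54 mm behind the grasp point. The pads swing forward as they close: fully open they stand 13 mm farther back than shut.
Start: joints at [-1.157, 0.353, 1.633, -0, 1.155, -0.002], TCP at [0.252, -0.572, 0.405] pointing down, gripper open.
Joint ranges: [-2.63, 2.63], [-0.92, 2.1], [0.06, 2.66], [-1.3, 4.44], [0, 2.69], [-3.02, 3.02]. Speed limits (rad/s): [2.22, 2.22, 2.79, 3.14, 3.14, 3.14].

INTERFACE

Orientations are given as a 3x3 rotation matrix whose columns are the frame's x, y, z axes.
In Python, from rig import state, snapshot, camera_params, workorder, nets gives the robot as it stands.
- The arm moves only by the tool apply_moves, never from a script. Its argument "series" is a list of rows, each a list of 6 numbers: the shift along the tool's x, y, z in m, then the turn, a rotation vector about the tool's x, y, z in degrees. In form: [[x, y, z, wx, wy, wz], ...]. A call has exactly 5 rows; each row is the pose to reach, as a shift and turn from the pose measured when the call began, along the tool's axes at that moment; what a row does not reach only later rows make up. A row lasts 1/10 s, in which the tool goes at most 50 mm and 8.59 degrees, less where a joint would pass 70% of its speed; a pose out of reach is approached as far as the arm can. A call with a gripper value outside its range is refused whole. "grip" is the finger opening in m, from 0 to 0.0854, set as the call begins (left out, the last holds). The fingers move at their own pace and stop on an object; "newtons" is the grip in N (left out, the last holds). Time passes only in rows, so rows that repeat a pose let the fingers close, or fill a call up. It gives the time, the measured TCP pose, the force and the opening at its end, in the units of the state.
- state(): the state, without advancing time (a new reading comes with each control period).
- snapshot(name): name is "scene" or "top"; returns the picture (400x640x3 uint8, blue, green, red); there is no depth.
- camera_params(name): a dict with "fx", "fy", "cx", "cy" (pixels), "k1" (the pictures are not rectified: a ray, as slopes to the right and down, at radius r is drawn at 1 + k1 r^2 times it, then the intrinsics apply), "R" (3x3) and "t" (3): a world point X has camera coordinates R X + t. Camera axes: x right, y down, z forward; pixel columns grow to the right and rows downward; lengths in m; the calibration is good to about 2 mm. A picture is of the moment at which its call begins. camera_params takes no time and is no camera call.
- workorder.sign_off(): hands the job in, once; it reports no verdict.
Trained networks look in the newest picture that a camera, given by its name, has taken for a name from the list of things; names that differ only in an ending like _2 or _b are one class to them, and where a whole thing is asked for, a point or a joint stands for the part that bears it (a point fixed in the world has none). Each returns a list of dicts, best first, with "confidence" (0 to 1); they miss things now and then, are a little off and sometimes report something else, mostly with a low value. They report only what shows in the picture. A call takes as long as a camera call.
- nets.silhouettes(camera, target): "pixels" (400x640 bool, what is visible of it) and "extent" ([centre column, centre row, width, height] in pixels, round what is visible of it).
The state is a dict: "time_s": time; "joint_positions": joint angles; "joint_vel": joint speeds; "tau": joint torques, N m; "tool_pos": TCP position; "tcp_rot": TCP orientation; "force": force on the tool from outside, world axes, zero at the start; "ft_torque": the same for the moment, N m; "gripper_width": opening from 0.0 (shut) to 1.0 (fully open).
Only numpy, scipy, OpenCV 4.12 (cv2) and the standard library are available. Lean on these libraries where they do the work, as an engineer would, in place of code of your own. Each camera call takes 0.05 s, during which the arm holds its last target.

TASK

The lid of the wooden tackle chest is propped open by a folding steel stay whose knee is locked past centre. Lift the stay's knee by its finger bar until it is well past centre and the stay is unlocked, then lower the lid until it is fully shut, without slamming it. Leave the mug, the compass and the boathook tip where they are.

Things in the scene. Friction and masses are not known exactly. Their poses are not given: they have to be found in the camera images.
- chest: Open wooden tackle chest, fixed on the bench, 240 x 200 mm (its x, y), rim 100 mm high; a 6 mm plinth round its foot. Origin: centre of its underside, z up. The lid's hinge line runs along the chest's x at y = +100, z = 100 mm (rim of its +y side). The folding stay is on the OUTSIDE of its -x end.
- chest_lid (a joint): Lid angle, rad: 0 = as found, propped 80 deg up from shut, leaning a little over the chest; grows as it closes; 1.396 = fully shut. Board 240 mm along the hinge, 204 mm deep, 12 mm thick, about 0.4 kg. The hinge is stiff (friction 0.6 N m): once unlocked the lid stays where it is left and must be pushed down. With the stay locked it cannot close; it can open 0.1 rad further.
- lid_push (a point): Point on the lid's plain outer face (the face turned to the chest's +y, away from the opening), at mid length, 165 mm from the hinge line, 39 mm short of the free edge. Pushing here over and then down, along the arc about the hinge, closes the lid with about 3 to 8 N. With the lid shut it is at (0, -65, 112) mm in the chest's frame.
- stay_knee (a joint): Angle of the stay's knee, rad: 0 = locked on its stop (knee 8 mm below the straight line between the stay's two end pins), 0.22 = straight (centre), larger = unlocked and folding, about 3.1 with the lid shut. Let go 15 mm or more past centre it stays unlocked; let go within 5 mm it may drop back.
- stay_bar (a point): Finger bar on the stay's knee: round steel, 12 mm thick, along the chest's x, 7 to 70 mm out from its -x end; the point is on its axis, 50 mm out. Locked: (-170, 48, 139) mm in the chest's frame. Pinch it from above, fingers closing along the chest's y. To unlock it moves along (0, -0.77, 0.64) of the chest's frame, 8 mm to centre, then on, on a 73 mm circle about y = -5, z = 88 mm.
- mug: Bystander: grey stoneware mug, 80 mm wide, 90 mm high, with a handle; origin centre of its underside.
- compass: Bystander: brass pocket compass, a disc 60 mm wide, 15 mm high, with a small stem; origin centre of its underside.
- boathook_tip: Bystander: black iron boathook tip with a side hook, about 180 mm long, 75 mm wide, 30 mm high, lying flat; origin under its middle.

How it is judged:
By the outcome, as a careful person would: the job done as asked, in the order asked, and still so for the second after the job is handed in, with the robot touching nothing.
It also fails if it takes over 45 s, if anything falls off the work surface, if the arm or the gripper's body presses on something with over 40 N, if the wrist force passes 120 N, or if a joint passes its speed limit or range.

## Working session

There is one attempt and no reset: what is moved stays moved. The work goes in short steps, Python scripts to look and compute and a tool call to move; the robot and the scene stay as the last step left them, time stands still between calls to the robot, and variables do not carry over. Pictures are saved under pics/ and viewed, and the job is handed in when it is done.

Besides the shell and the picture viewer there is one more tool, called after "Call:" as name([rows], argument=value, ...), one row to a line, values as JSON. apply_moves: Moves the arm, as the interface text tells. Its arguments: {"type":"object","properties":{"series":{"type":"array","items":{"type":"array","items":{"type":"number"}}},"grip":{"type":"number"},"newtons":{"type":"number"}},"required":["series"]}

```bash
ls; mkdir -p pics; python3 - <<'E'
from rig import state, snapshot, camera_params, nets
import cv2, numpy as np
for n in ("scene","top"):
    im=snapshot(n); cv2.imwrite(f"pics/{n}0.png",im)
    p=camera_params(n); print(n,{k:np.round(v,4).tolist() for k,v in p.items()})
    for t in ("chest","chest_lid","stay_bar","mug","compass","boathook_tip"):
        r=nets.silhouettes(n,t)
        print(t,[(round(d["confidence"],2),np.round(d["extent"],1).tolist()) for d in r[:2]])
s=state(); print(s)
E
```

```text
pics
scene {'fx': 364.5781, 'fy': 364.5781, 'cx': 312.5925, 'cy': 201.1966, 'k1': 0.0096, 'R': [[0.2482, 0.9686, -0.0156], [0.7353, -0.1989, -0.6479], [-0.6307, 0.1493, -0.7616]], 't': [-0.1267, -0.3118, 1.3664]}
chest [(0.84, [308.3, 226.8, 123.8, 179.8])]
chest_lid [(0.9, [338.0, 195.3, 70.3, 117.6])]
stay_bar [(0.49, [294.1, 186.2, 26.9, 43.7]), (0.33, [309.8, 225.9, 125.0, 178.1])]
mug [(0.68, [171.8, 233.7, 35.3, 46.3])]
compass [(0.62, [190.9, 318.6, 29.2, 28.5])]
boathook_tip [(0.7, [439.7, 214.8, 43.0, 44.5])]
top {'fx': 505.3169, 'fy': 505.3169, 'cx': 318.9287, 'cy': 206.8846, 'k1': 0.0174, 'R': [[-0.0226, -0.9997, -0.0016], [-0.9837, 0.0225, -0.1783], [0.1783, -0.0024, -0.984]], 't': [0.0026, 0.5932, 1.2655]}
chest [(0.94, [330.6, 200.7, 110.4, 134.7]), (0.5, [461.4, 252.0, 41.0, 45.3])]
chest_lid [(0.67, [299.6, 190.3, 49.5, 116.3])]
stay_bar [(0.76, [334.4, 254.9, 31.2, 35.8])]
mug [(0.83, [462.4, 254.3, 39.3, 44.6])]
compass [(0.7, [442.7, 164.2, 21.0, 26.8])]
boathook_tip [(0.69, [175.8, 220.8, 33.5, 63.9])]
{'time_s': 0.7, 'joint_positions': array([-1.15741871e+00,  3.52955036e-01,  1.63339880e+00,  9.19657996e-06,
        1.15515827e+00, -2.43812334e-03]), 'joint_vel': array([-9.66762726e-04, -7.25204561e-05,  1.27867136e-03,  3.16299545e-03,
        1.86485770e-03, -8.71504389e-06]), 'tau': array([-1.12156697e-03, -6.05011654e+01, -3.42384911e+01, -1.94870981e-04,
        1.20845991e-03,  1.79768818e-05]), 'tool_pos': array([ 0.25244217, -0.57175665,  0.40470959]), 'tcp_rot': array([[ 9.14788615e-01,  4.03932900e-01,  4.00621634e-05],
       [ 4.03932901e-01, -9.14788613e-01, -7.03853395e-05],
       [ 8.21745659e-06,  8.05701332e-05, -9.99999997e-01]]), 'force': array([0.01904817, 0.11749438, 0.23920271]), 'ft_torque': array([-0.0246915 ,  0.00675271,  0.03998992]), 'gripper_width': 1.0004113314526484}
```

```bash
python3 - <<'E'
import cv2
a=cv2.imread("pics/scene0.png"); b=cv2.imread("pics/top0.png")
cv2.imwrite("pics/s0c.png",cv2.resize(a[110:340,140:480],None,fx=2.3,fy=2.3,interpolation=cv2.INTER_CUBIC))
cv2.imwrite("pics/t0c.png",cv2.resize(b[110:310,140:500],None,fx=2.2,fy=2.2,interpolation=cv2.INTER_CUBIC))
E
```

```text
(no output)
```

View pics/s0c.png

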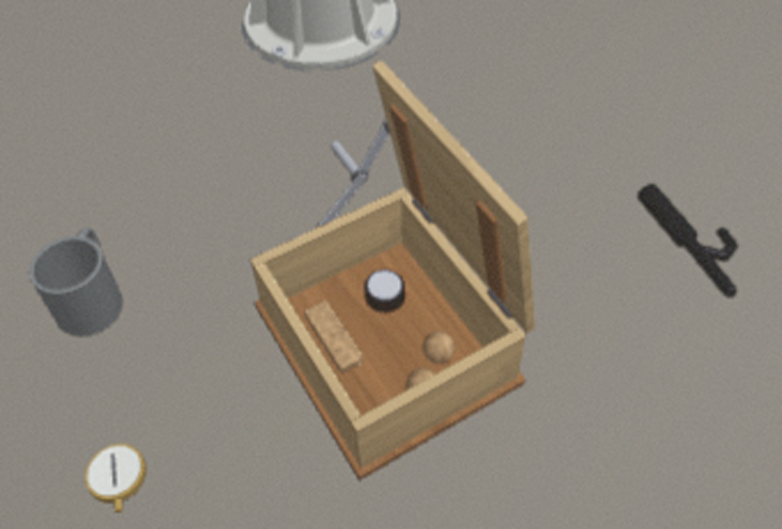

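View pics/t0c.png

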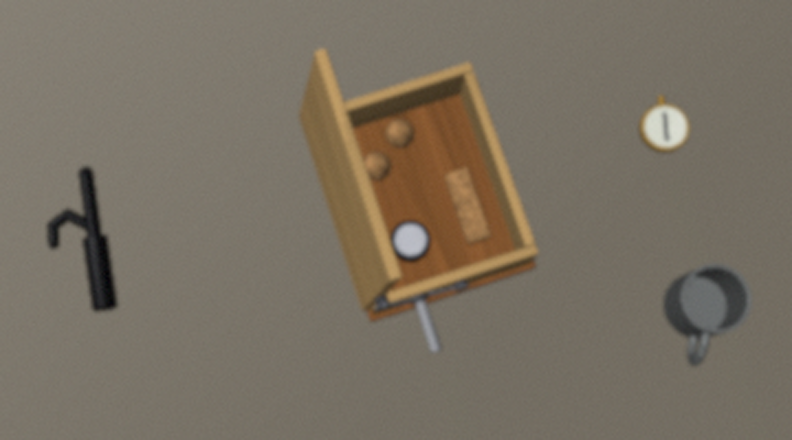

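The scene picture shows the chest with its stay on the robot's side. The rim corners are at about (251,224), (296,295), (367,256) and (315,194), and the bar tip at (286,174). In the top picture the bar tip is at (338,269) and the rim corners at (353,140) and (383,224). Next I'll fit the chest pose to these points.

```bash
cat > h.py <<'E'
import numpy as np, cv2
from rig import state, snapshot, camera_params, nets
from scipy.optimize import least_squares
P={n:camera_params(n) for n in("scene","top")}
def proj(n,X):
    p=P[n]; X=np.atleast_2d(X); c=X@np.array(p["R"]).T+np.array(p["t"])
    u=c[:,:2]/c[:,2:]; r2=(u**2).sum(1,keepdims=True); u=u*(1+p["k1"]*r2)
    return u*[p["fx"],p["fy"]]+[p["cx"],p["cy"]]
def Rz(a): c,s=np.cos(a),np.sin(a); return np.array([[c,-s,0],[s,c,0],[0,0,1]])
def world(pose,Xc): return np.atleast_2d(Xc)@Rz(pose[2]).T+[pose[0],pose[1],0]
E
cat > fit.py <<'E'
from h import *
m=1e-3
S=[((-120,-100,100),(250.9,224.3)),((120,-100,100),(296.5,294.8)),((120,100,100),(367,255.7)),((-120,100,100),(315.2,193.9)),((-190,48,139),(285.7,173.9)),((-120,64.6,300.9),(304.3,138.3)),((120,64.6,300.9),(140+521/2.3,110+220/2.3))]
T=[((120,-100,100),(352.7,140)),((-120,-100,100),(383.2,224.5)),((-190,48,139),(338.2,268.6)),((-120,64.6,300.9),(140+398/2.2,110+277/2.2)),((120,76.4,303),(140+320/2.2,110+50/2.2))]
def res(p):
    o=[]
    for n,L in(("scene",S),("top",T)):
        A=np.array([a for a,_ in L])*m; B=np.array([b for _,b in L]); o.append((proj(n,world(p,A))-B).ravel())
    return np.concatenate(o)
best=min((least_squares(res,[.6,0,a],loss="soft_l1") for a in np.arange(0,6.3,.8)),key=lambda r:r.cost)
print(best.x,np.degrees(best.x[2]),best.cost);print(res(best.x).reshape(-1,2).round(1))
p=best.x; np.save("pose.npy",p)
print("bar",world(p,np.array([-170,48,139])*m),"push",world(p,np.array([0,-65,112])*m))
for n in P:
    im=cv2.imread(f"pics/{n}0.png"); 
    pts=[a for a,_ in S]+[(-127,48,139),(-120,-100,0),(120,-100,0),(-120,100,0),(-120,76.4,303),(120,76.4,303)]
    for q in proj(n,world(p,np.array(pts)*m)): cv2.drawMarker(im,tuple(int(round(v)) for v in q),(0,0,255),0,5,1)
    cv2.imwrite(f"pics/fit_{n}.png",cv2.resize(im[110:310,220:420],None,fx=3,fy=3,interpolation=cv2.INTER_CUBIC))
E
python3 fit.py; python3 -c "
import cv2,numpy as np
cv2.imwrite('pics/fit.png',cv2.resize(np.hstack([cv2.imread('pics/fit_scene.png'),cv2.imread('pics/fit_top.png')]),(800,400)))"
```

```text
[ 0.62180221 -0.04076918  0.29786676] 17.066508297906207 19.46866942381989
[[-1.8 -2.7]
 [-0.6  1.6]
 [ 2.8 -1.2]
 [ 0.8 -3.5]
 [ 0.1 -1.8]
 [-2.3 -1. ]
 [-0.7  0.6]
 [-0.3 -3. ]
 [ 0.5 -0.1]
 [-1.   0.4]
 [ 0.6 -0.8]
 [-4.1 -0.6]]
bar [[ 0.44520109 -0.04477474  0.139     ]] push [[ 0.64087851 -0.10290688  0.112     ]]
```

View pics/fit.png

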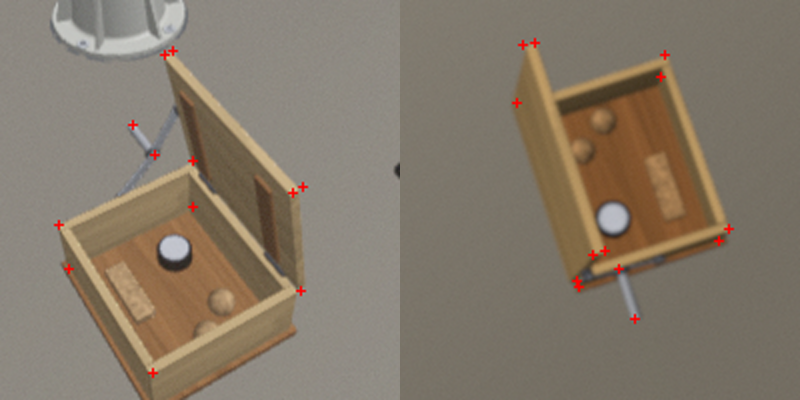

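The overlay agrees to within 1–4 px. I'll refine the picks on enlarged crops.

```bash
python3 - <<'E'
import cv2
def crop(n,x0,y0,w,h,f,out):
    im=cv2.imread(f"pics/{n}0.png")[y0:y0+h,x0:x0+w]
    im=cv2.resize(im,None,fx=f,fy=f,interpolation=cv2.INTER_CUBIC)
    for i in range(0,w,10): cv2.line(im,(i*f,0),(i*f,6),(0,0,255),1); cv2.putText(im,str(x0+i),(i*f,16),0,.32,(0,255,255),1)
    for i in range(0,h,10): cv2.line(im,(0,i*f),(6,i*f),(0,0,255),1); cv2.putText(im,str(y0+i),(8,i*f+4),0,.32,(0,255,255),1)
    cv2.imwrite(out,im)
crop("top",270,130,130,150,4,"pics/z_top.png")
crop("scene",240,130,140,190,3,"pics/z_sc.png")
crop("scene",260,150,70,60,10,"pics/z_bar.png")
E
```

```text
(no output)
```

View pics/z_top.png

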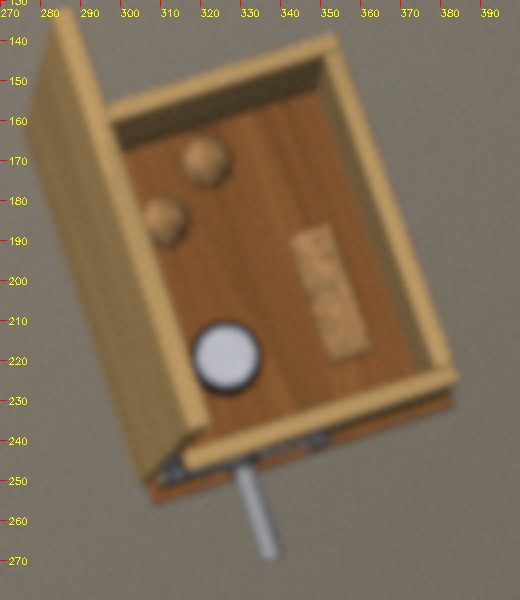

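View pics/z_sc.png

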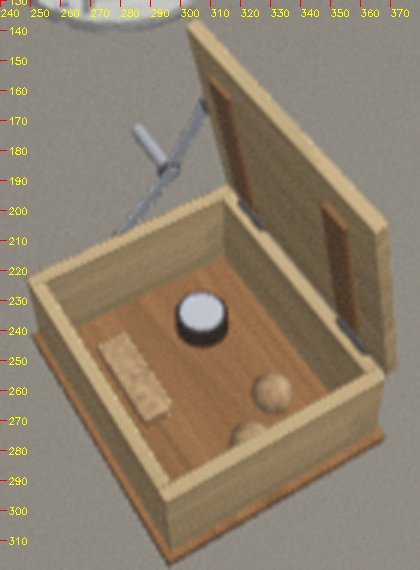

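View pics/z_bar.png

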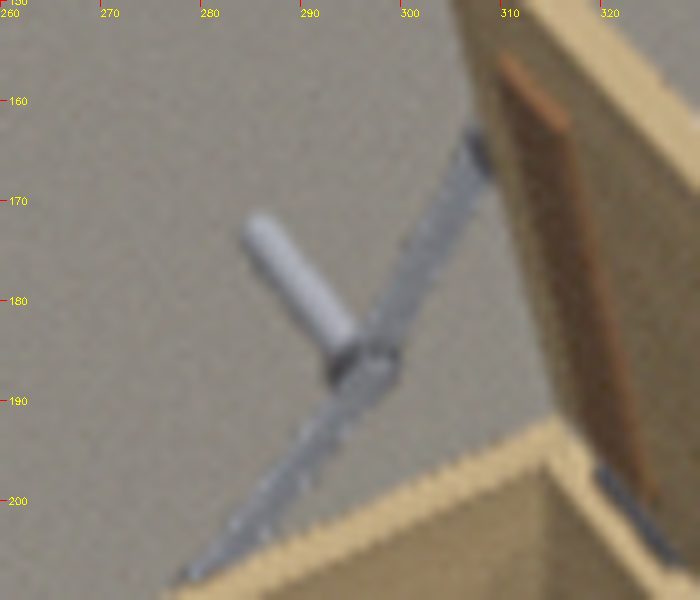

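```bash
python3 - <<'E'
s=open('fit.py').read().split('\n')
i=[k for k,l in enumerate(s) if l.startswith('S=')][0]
s[i]="S=[((-120,-100,100),(250,223.3)),((120,-100,100),(296,295.7)),((120,100,100),(367.7,255.7)),((-120,100,100),(316,192.3)),((-190,48,139),(285.2,172)),((-120,64.6,300.9),(302.7,138.3)),((120,64.6,300.9),(367.5,206.5)),((126,-106,0),(296,318.3))]"
s[i+1]="T=[((120,-100,100),(353.75,138.75)),((-120,-100,100),(384.3,224.5)),((-190,48,139),(338,269)),((-120,64.6,300.9),(322,237)),((-126,-106,3),(383.7,230.5)),((-126,106,3),(308.7,255.7))]"
open('fit.py','w').write('\n'.join(s))
E
python3 fit.py; python3 -c "
import cv2,numpy as np
cv2.imwrite('pics/fit2.png',cv2.resize(np.hstack([cv2.imread('pics/fit_scene.png'),cv2.imread('pics/fit_top.png')]),(800,400)))"
```

```text
[ 0.62189393 -0.04222344  0.29670802] 17.000117109944124 11.030596244091287
[[-1.5 -1.6]
 [-0.8  0.8]
 [ 1.5 -0.9]
 [-0.4 -1.7]
 [ 0.2  0.2]
 [-1.3 -0.9]
 [-2.5  0. ]
 [ 0.4  0.5]
 [-0.7 -1.8]
 [-0.  -0.1]
 [-0.3 -0. ]
 [ 0.1 -2. ]
 [-1.1  0.5]
 [-1.1  0.1]]
bar [[ 0.44528828 -0.04602437  0.139     ]] push [[ 0.64089821 -0.10438321  0.112     ]]
```

View pics/fit2.png

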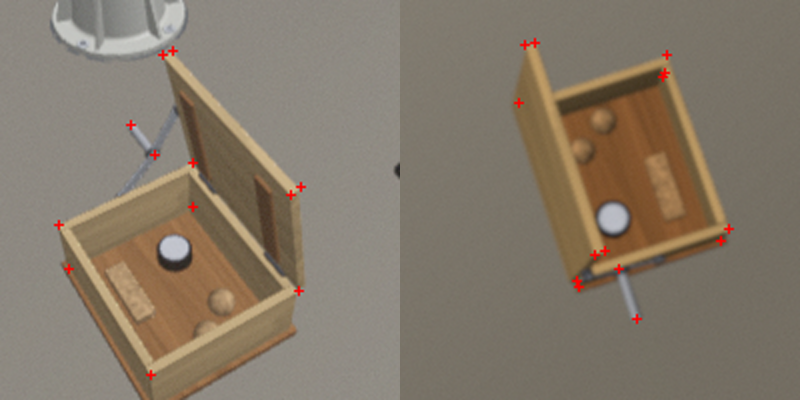

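The fit is now good: chest at (0.622, -0.042), yaw 17°, with bar residuals under 0.4 px in both views. Next I'll plan the approach. The tool is tilted 15° so its back leans away from the lid.

```bash
cat >> h.py <<'E'
from scipy.spatial.transform import Rotation as Ro
def toolR(tiltx=0,tilty=0,flip=True):
    # tool z in chest frame: down, tilted by tiltx toward +x chest, tilty toward -y chest (degrees); tool y ~ chest -y
    B=np.array([[1,0,0],[0,-1,0],[0,0,-1.]]).T
    return Ro.from_euler('xyz',[-tilty,-tiltx,0],degrees=True).as_matrix()@B
def target(gp_mm,d,tiltx=0,tilty=0):
    """gp in chest mm, d=distance of that point ahead of TCP (m)"""
    p=np.load("pose.npy"); R=Rz(p[2])@toolR(tiltx,tilty); g=world(p,np.array(gp_mm,float)/1000)[0]
    return g-d*R[:,2],R
def rel(T,n=5,s=None):
    s=s or state(); R0=np.array(s["tcp_rot"]); d=R0.T@(T[0]-s["tool_pos"]); w=Ro.from_matrix(R0.T@T[1]).as_rotvec(degrees=True)
    print("tgt",T[0].round(4),"dist",np.linalg.norm(d).round(4),"ang",np.linalg.norm(w).round(2)); print("full",(d*1).round(4).tolist(),w.round(2).tolist())
    return d,w
E
python3 - <<'E'
from h import *
print(toolR(15,0).round(2))
rel(target((-175,48,139),.155,15)); rel(target((-175,48,139),.255,15))
print(state()["time_s"])
E
```

```text
[[ 0.97  0.    0.26]
 [ 0.   -1.    0.  ]
 [ 0.26  0.   -0.97]]
tgt [ 0.4021 -0.0592  0.2887] dist 0.5464 ang 16.47
full [0.344, -0.4084, 0.116] [-0.89, 14.98, 6.79]
tgt [ 0.3774 -0.0668  0.3853] dist 0.5206 ang 16.47
full [0.3183, -0.4115, 0.0194] [-0.89, 14.98, 6.79]
0.7
```

Call:
apply_moves([
  [0.028,-0.037,0,0,1.3,0.6],
  [0.056,-0.073,0,0,2.6,1.2],
  [0.084,-0.109,0,0,4,1.8],
  [0.112,-0.145,0,-0.3,5.3,2.4],
  [0.14,-0.181,0.005,-0.4,6.6,3],
], grip=0.0854)

```text
time_s: 1.2
tool_pos: [0.3076, -0.3481, 0.4002]
tcp_rot: [[0.929, 0.354, 0.111], [0.352, -0.935, 0.036], [0.117, 0.005, -0.993]]
force: [1.1, -0.1, 0.4]
gripper_width: 1.004
```

```bash
python3 -c "
from h import *
rel(target((-175,48,139),.255,15)); s=state(); print(s['time_s'],s['joint_positions'],s['tool_pos'])"
```

```text
tgt [ 0.3774 -0.0668  0.3853] dist 0.2902 ang 9.11
full [0.1622, -0.2384, 0.0328] [-0.4, 8.29, 3.75]
1.2 [-0.89003925  0.09414798  1.9837596   0.12788957  1.02545415  0.2539408 ] [ 0.30762851 -0.34811368  0.40024446]
```

Call:
apply_moves([
  [0.027,-0.04,0.005,0,1.4,0.6],
  [0.054,-0.08,0.01,0,2.8,1.2],
  [0.081,-0.119,0.016,-0.2,4.2,1.9],
  [0.108,-0.159,0.022,-0.3,5.6,2.5],
  [0.135,-0.199,0.027,-0.4,7,3.1],
])

```text
time_s: 1.7
tool_pos: [0.3654, -0.1117, 0.3883]
tcp_rot: [[0.926, 0.302, 0.229], [0.294, -0.953, 0.069], [0.239, 0.003, -0.971]]
force: [1.0, -0.1, -0.3]
gripper_width: 0.998
```

```bash
python3 -c "
from h import *
rel(target((-175,48,139),.255,15)); s=state(); print(s['time_s'],s['joint_positions'],s['tool_pos'])"
```

```text
tgt [ 0.3774 -0.0668  0.3853] dist 0.0466 ang 1.32
full [0.0236, -0.0392, 0.0088] [0.02, 1.18, 0.59]
1.7 [-0.36570126 -0.07380358  2.1936212   0.1982075   0.83970163  0.7790883 ] [ 0.36538523 -0.11173424  0.38830259]
```

Call:
apply_moves([
  [0.0236,-0.039,0.009,0,1.2,0.6],
  [0.0236,-0.039,0.009,0,1.2,0.6],
  [0.0236,-0.039,0.019,0,1.2,0.6],
  [0.0236,-0.039,0.034,0,1.2,0.6],
  [0.0236,-0.039,0.044,0,1.2,0.6],
])

```text
time_s: 2.2
tool_pos: [0.3854, -0.0656, 0.35]
tcp_rot: [[0.924, 0.291, 0.247], [0.281, -0.957, 0.075], [0.258, 0.0, -0.966]]
force: [0.1, -0.1, -0.4]
gripper_width: 1.0
```

```bash
python3 - <<'E'
from h import *
rel(target((-175,48,139),.155,15)); s=state(); print(s['time_s'],s['tool_pos'])
a=snapshot("scene");b=snapshot("top")
gp=s['tool_pos']+.155*np.array(s['tcp_rot'])[:,2]; print(gp)
for n,im in(("scene",a),("top",b)):
    q=proj(n,gp)[0]; print(n,q)
cv2.imwrite("pics/pre.png",np.hstack([cv2.resize(a[110:260,230:360],None,fx=3,fy=3),cv2.resize(b[160:310,270:400],None,fx=3,fy=3)]))
E
```

```text
tgt [ 0.4021 -0.0592  0.2887] dist 0.0638 ang 0.11
full [0.0015, -0.0013, 0.0638] [0.05, 0.02, -0.1]
2.2 [ 0.3853871  -0.06563218  0.34998878]
[ 0.42372584 -0.05404323  0.20025289]
scene [282.66220438 154.85949319]
top [339.60215381 268.4712555 ]
```

View pics/pre.png

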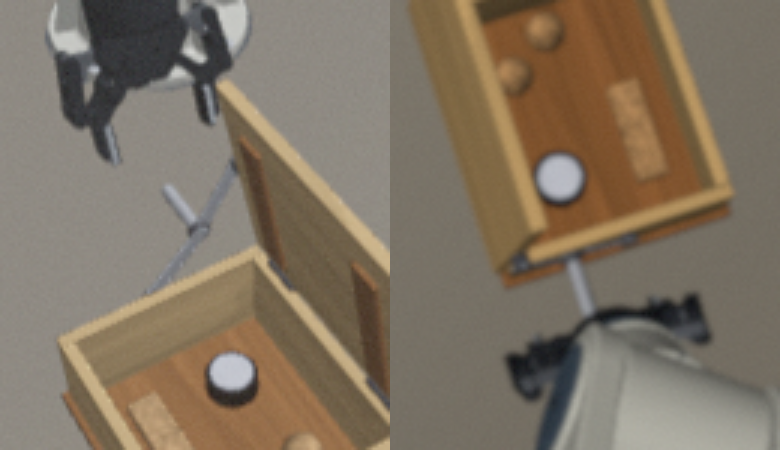

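The open fingers straddle the bar in both views (bar tip at about (286,172) scene, (338,269) top). I'll go down now.

Call:
apply_moves([
  [0.0015,-0.001,0.015,0,0,0],
  [0.0015,-0.001,0.03,0,0,0],
  [0.0015,-0.001,0.045,0,0,0],
  [0.0015,-0.001,0.058,0,0,0],
  [0.0015,-0.001,0.064,0,0,0],
])

```text
time_s: 2.8
tool_pos: [0.4019, -0.0602, 0.2873]
tcp_rot: [[0.926, 0.289, 0.244], [0.279, -0.957, 0.075], [0.255, -0.002, -0.967]]
force: [-0.8, 0.6, -0.8]
gripper_width: 1.004
```

```bash
python3 - <<'E'
from h import *
rel(target((-175,48,139),.155,15)); s=state(); print(s['time_s'],s['force'])
a=snapshot("scene");b=snapshot("top")
cv2.imwrite("pics/pre2.png",np.hstack([cv2.resize(a[110:260,230:360],None,fx=3,fy=3),cv2.resize(b[160:310,270:400],None,fx=3,fy=3)]))
E
```

```text
tgt [ 0.4021 -0.0592  0.2887] dist 0.0017 ang 0.31
full [0.0009, -0.0008, -0.0012] [-0.03, 0.2, -0.24]
2.8 [-0.81298486  0.58517895 -0.79718086]
```

View pics/pre2.png

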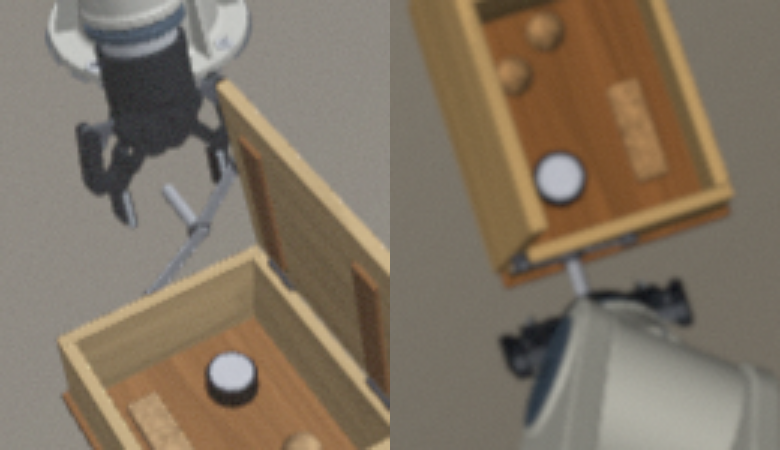

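The fingers straddle the bar, with their tips level with it or below. I'll close now.

Call:
apply_moves([
  [0.001,-0.001,0,0,0,0],
  [0.001,-0.001,0,0,0,0],
  [0.001,-0.001,0,0,0,0],
  [0.001,-0.001,0,0,0,0],
  [0.001,-0.001,0,0,0,0],
], grip=0, newtons=30)

```text
time_s: 3.4
tool_pos: [0.4028, -0.0592, 0.2883]
tcp_rot: [[0.925, 0.29, 0.246], [0.28, -0.957, 0.074], [0.257, 0.001, -0.966]]
force: [0.4, -44.0, -7.3]
gripper_width: 0.144
```

Call:
apply_moves([
  [0,0,0,0,0,0],
  [0,0,0,0,0,0],
  [0,0,0,0,0,0],
  [0,0,0,0,0,0],
  [0,0,0,0,0,0],
])

```text
time_s: 3.9
tool_pos: [0.4029, -0.0602, 0.2884]
tcp_rot: [[0.925, 0.29, 0.247], [0.281, -0.957, 0.071], [0.257, 0.003, -0.966]]
force: [-2.3, -15.1, -0.5]
gripper_width: 0.127
```

```bash
python3 - <<'E'
from h import *
s=state(); print(s['time_s'],s['force'],s['gripper_width']); 
p=np.load('pose.npy'); R=Rz(p[2]); R0=np.array(s['tcp_rot'])
for L in (8,16,24,32,40):
    a0=np.arctan2(51,53); a=a0+L/73.5; d=np.array([0,73.5*(np.cos(a)-np.cos(a0)),73.5*(np.sin(a)-np.sin(a0))])/1000
    print(L,d.round(4),(R0.T@R@d).round(4))
a=snapshot("scene");b=snapshot("top")
cv2.imwrite("pics/gr.png",np.hstack([cv2.resize(a[110:260,230:360],None,fx=3,fy=3),cv2.resize(b[160:310,270:400],None,fx=3,fy=3)]))
E
```

```text
3.9 [ -2.3032724  -15.06070912  -0.47149646] 0.12655456640768392
8 [ 0.     -0.0058  0.0055] [ 0.0014  0.0059 -0.0052]
16 [ 0.     -0.0123  0.0102] [ 0.0027  0.0123 -0.0098]
24 [ 0.     -0.0191  0.0143] [ 0.0037  0.0192 -0.0137]
32 [ 0.     -0.0264  0.0176] [ 0.0046  0.0265 -0.0169]
40 [ 0.     -0.034   0.0201] [ 0.0052  0.0341 -0.0193]
```

View pics/gr.png

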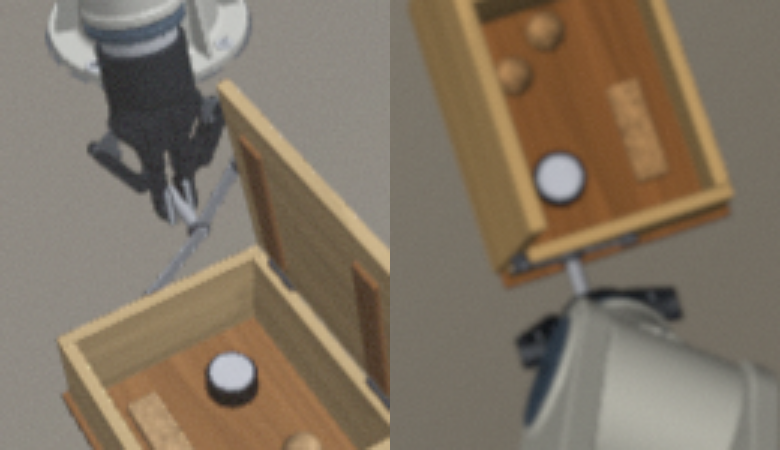

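The bar is gripped (opening about 11 mm). I'll move it along the arc.

Call:
apply_moves([
  [0.0005,0.003,-0.0026,0,0,0],
  [0.0012,0.006,-0.0052,0,0,0],
  [0.002,0.009,-0.0076,0,0,0],
  [0.0027,0.0123,-0.0098,0,0,0],
  [0.0031,0.0155,-0.0118,0,0,0],
])

```text
time_s: 4.5
tool_pos: [0.4071, -0.0744, 0.301]
tcp_rot: [[0.925, 0.29, 0.246], [0.28, -0.957, 0.073], [0.257, 0.001, -0.966]]
force: [-1.1, 10.8, 6.0]
gripper_width: 0.128
```

```bash
cat > arc.py <<'E'
from h import *
s=state(); print(s['time_s'],s['force'].round(1),round(s['gripper_width'],3)); 
p=np.load('pose.npy'); R=Rz(p[2]); R0=np.array(s['tcp_rot'])
gp=R.T@(s['tool_pos']+.155*R0[:,2]-[p[0],p[1],0])*1000; print("gp chest",gp.round(1), "ang", np.degrees(np.arctan2(gp[2]-88,gp[1]+5)).round(1),"r",np.hypot(gp[2]-88,gp[1]+5).round(1))
a0=np.arctan2(gp[2]-88,gp[1]+5)
for L in (6,12,18,24,30):
    a=a0+L/73.5; d=np.array([0,73.5*(np.cos(a)-np.cos(a0)),73.5*(np.sin(a)-np.sin(a0))])/1000
    print(L,(R0.T@R@d).round(4))
E
python3 arc.py
```

```text
4.5 [-1.1 10.8  6. ] 0.128
gp chest [-175.    31.8  151.2] ang 59.8 r 73.2
6 [ 0.0007  0.0053 -0.0027]
12 [ 0.0014  0.0108 -0.005 ]
18 [ 0.0019  0.0165 -0.0068]
24 [ 0.0022  0.0223 -0.0082]
30 [ 0.0025  0.0283 -0.0091]
```

Call:
apply_moves([
  [0.0006,0.0045,-0.0023,0,0,0],
  [0.0012,0.009,-0.0043,0,0,0],
  [0.0017,0.0135,-0.0059,0,0,0],
  [0.002,0.018,-0.0072,0,0,0],
  [0.0022,0.022,-0.0082,0,0,0],
])

```text
time_s: 5.0
tool_pos: [0.4133, -0.0949, 0.31]
tcp_rot: [[0.925, 0.29, 0.245], [0.28, -0.957, 0.075], [0.257, -0.001, -0.967]]
force: [-1.2, 10.5, 8.0]
gripper_width: 0.124
```

```bash
python3 arc.py;  python3 - <<'E'
from h import *
a=snapshot("scene");b=snapshot("top")
cv2.imwrite("pics/un.png",np.hstack([cv2.resize(a[110:260,230:360],None,fx=3,fy=3),cv2.resize(b[160:310,270:400],None,fx=3,fy=3)]))
E
```

```text
5.0 [-1.2 10.5  8. ] 0.124
gp chest [-175.1   10.7  160.2] ang 77.7 r 73.9
6 [ 0.0003  0.0059 -0.001 ]
12 [ 0.0004  0.0119 -0.0015]
18 [ 0.0005  0.0179 -0.0016]
24 [ 0.0004  0.0239 -0.0012]
30 [ 0.0002  0.0298 -0.0003]
```

View pics/un.png

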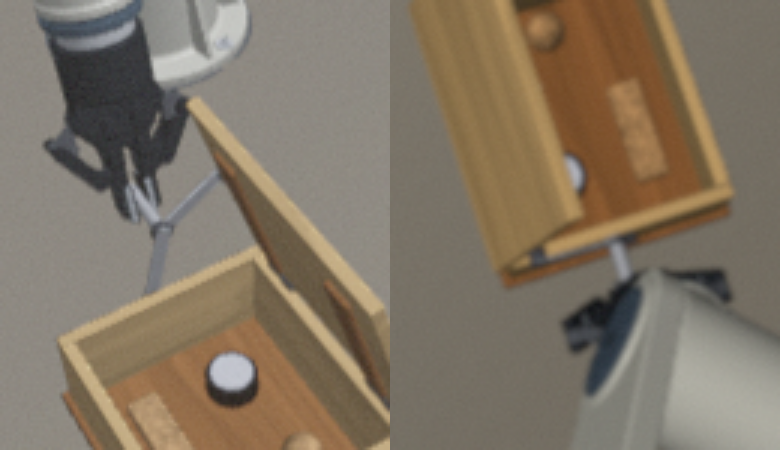

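The scene picture shows the knee at about (284,187), folded up past centre, and the lid tilted further in. It is unlocked. I'll release and back off along the tool axis.

Call:
apply_moves([
  [0,0,0,0,0,0],
  [0,0,0,0,0,0],
  [0,0,0,0,0,0],
  [0,0,0,0,0,0],
  [0,0,0,0,0,0],
], grip=0.06)

```text
time_s: 5.6
tool_pos: [0.4135, -0.0952, 0.31]
tcp_rot: [[0.925, 0.29, 0.246], [0.28, -0.957, 0.075], [0.257, -0.0, -0.967]]
force: [-0.5, -0.3, -0.5]
gripper_width: 0.704
```

Call:
apply_moves([
  [0,0,-0.01,0,0,0],
  [0,0,-0.03,0,0,0],
  [0,0,-0.06,0,0,0],
  [0,0,-0.1,0,0,0],
  [0,0,-0.14,0,0,0],
])

```text
time_s: 6.1
tool_pos: [0.3781, -0.1057, 0.4471]
tcp_rot: [[0.925, 0.29, 0.245], [0.28, -0.957, 0.075], [0.256, -0.0, -0.967]]
force: [0.5, -0.4, 0.2]
gripper_width: 0.698
```

```bash
python3 - <<'E'
from h import *
s=state(); print(s['time_s'],s['tool_pos'],s['force'],s['joint_positions'].round(3))
a=snapshot("scene");b=snapshot("top")
cv2.imwrite("pics/rel_s.png",a);cv2.imwrite("pics/rel_t.png",b)
cv2.imwrite("pics/rel.png",np.hstack([cv2.resize(a[110:300,240:380],None,fx=2.8,fy=2.8),cv2.resize(b[120:310,270:410],None,fx=2.8,fy=2.8)]))
E
```

```text
6.1 [ 0.37814614 -0.10566183  0.44712528] [ 0.47582845 -0.44453657  0.15199778] [-0.342 -0.134  2.104  0.186  0.97   0.845]
```

View pics/rel.png

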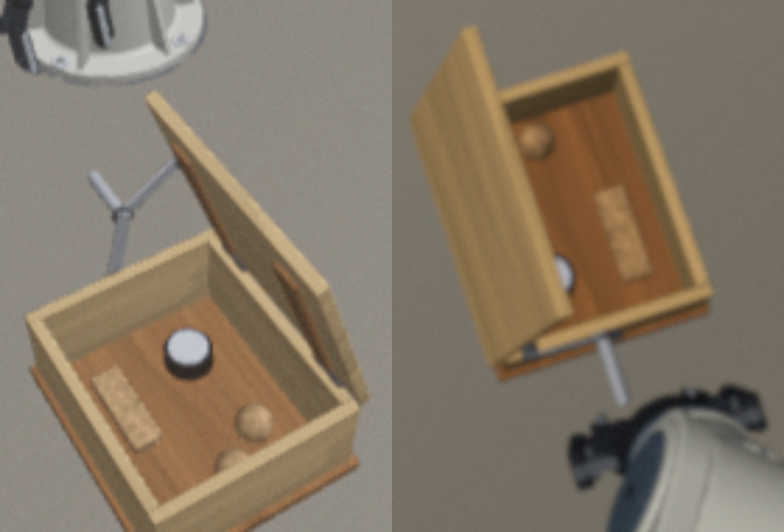

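```bash
cat >> h.py <<'E'
def lidpt(phi,x,r=204,t=0):
    c,s=np.cos(phi),np.sin(phi); return np.array([x,100-r*c+t*s,100+r*s+t*c])
def lidfit(obs):
    """obs: list of (cam,x,t,uv)"""
    p=np.load("pose.npy")
    f=lambda v: np.concatenate([(proj(n,world(p,lidpt(v[0],x,204,t)/1000))[0]-uv) for n,x,t,uv in obs])
    r=least_squares(f,[1.1],loss="soft_l1"); print("phi deg",np.degrees(r.x),f(r.x).round(1)); return r.x[0]
def push(phi,gap=0,x=0,half=14.5,r=165):
    """tip target (chest mm) for vertical tool; gap along outward normal"""
    q=lidpt(phi,x,r,12+gap); return q+[0,half,0]
E
python3 - <<'E'
from h import *
phi=lidfit([("scene",-120,0,(293.6,143.9)),("top",-120,0,(333.6,233.6)),("top",120,12,((466-392)/2.8+270,30/2.8+120))])
for g in (60,15): print(push(phi,g).round(1)); rel(target(push(phi,g),.173))
t=push(phi,40); t[2]=330; print(t); rel(target(t,.173))
E
```

```text
phi deg [72.63307705] [-1.8 -0.4 -0.  -2.  -2.9 -1.6]
[  0. 134. 279.]
tgt [0.5827 0.0859 0.452 ] dist 0.2798 ang 15.27
full [0.242, -0.1251, 0.0641] [0.31, -15.27, -0.15]
[  0.   91.  265.5]
tgt [0.5953 0.0448 0.4385] dist 0.2639 ang 15.27
full [0.2385, -0.0822, 0.0773] [0.31, -15.27, -0.15]
[  0.         114.87863967 330.        ]
tgt [0.5883 0.0676 0.503 ] dist 0.2769 ang 15.27
full [0.2554, -0.1058, 0.015] [0.31, -15.27, -0.15]
```

```bash
python3 - <<'E'
from h import *
rel(target((-120,100,390),.173)); rel(target((0,125,350),.173))
E
```

```text
tgt [0.4779 0.0183 0.563 ] dist 0.1946 ang 15.27
full [0.1555, -0.0902, -0.0744] [0.31, -15.27, -0.15]
tgt [0.5853 0.0773 0.523 ] dist 0.2853 ang 15.27
full [0.2607, -0.1158, -0.0044] [0.31, -15.27, -0.15]
```

Call:
apply_moves([
  [0.008,-0.01,-0.042,0,-3,0],
  [0.045,-0.03,-0.065,0,-6,0],
  [0.082,-0.05,-0.072,0,-9,0],
  [0.118,-0.07,-0.074,0,-12,0],
  [0.155,-0.09,-0.074,0.3,-15.2,0],
], grip=0)

```text
time_s: 6.7
tool_pos: [0.478, 0.0194, 0.5636]
tcp_rot: [[0.957, 0.29, 0.001], [0.29, -0.957, -0.001], [0.0, 0.001, -1.0]]
force: [1.2, 0.1, 1.0]
gripper_width: 0.001
```

```bash
python3 - <<'E'
from h import *
rel(target((0,125,350),.173)); rel(target((0,125,270),.173)); s=state(); print(s['time_s'],s['joint_positions'].round(3))
E
```

```text
tgt [0.5853 0.0773 0.523 ] dist 0.1285 ang 0.17
full [0.1195, -0.0244, 0.0406] [0.06, -0.02, -0.16]
tgt [0.5853 0.0773 0.443 ] dist 0.1715 ang 0.17
full [0.1194, -0.0245, 0.1206] [0.06, -0.02, -0.16]
6.7 [ 3.800e-02 -4.000e-03  1.720e+00 -1.000e-03  1.425e+00  1.315e+00]
```

Call:
apply_moves([
  [0.035,-0.02,0,0,0,0],
  [0.075,-0.0245,0.01,0,0,0],
  [0.112,-0.0245,0.035,0,0,0],
  [0.1195,-0.0245,0.075,0,0,0],
  [0.1195,-0.0245,0.11,0,0,0],
])

```text
time_s: 7.2
tool_pos: [0.5863, 0.078, 0.4512]
tcp_rot: [[0.957, 0.29, -0.0], [0.29, -0.957, -0.001], [-0.0, 0.001, -1.0]]
force: [0.4, 0.4, -0.2]
gripper_width: -0.002
```

```bash
cat > lk.py <<'E'
from h import *
import sys
s=state(); p=np.load('pose.npy'); R=Rz(p[2]); R0=np.array(s['tcp_rot'])
tip=R.T@(s['tool_pos']+.173*R0[:,2]-[p[0],p[1],0])*1000
print(s['time_s'],"F chest",(R.T@s['force']).round(1),"tip",tip.round(1))
if len(sys.argv)>1:
    a=snapshot("scene");b=snapshot("top"); f=2.8
    cv2.imwrite(sys.argv[1],np.hstack([cv2.resize(a[110:300,240:380],None,fx=f,fy=f),cv2.resize(b[120:310,270:410],None,fx=f,fy=f)]))
def row(ph,g): return (R0.T@R@(push(np.radians(ph),g)-tip)/1000).round(4).tolist()
for ph,g in ((72.6,10),(72.6,0),(70,0),(65,0),(60,0),(55,0),(50,0),(45,0),(40,0),(35,0),(30,0),(25,0),(20,0),(15,0),(10,0),(6,0),(3,0),(1,0),(0,0),(0,-2)): print(ph,g,row(ph,g))
E
python3 lk.py pics/p1.png
```

```text
7.2 F chest [ 0.5  0.2 -0.2] tip [  1.  125.2 278.2]
72.6 10 [-0.001, 0.039, 0.0142]
72.6 0 [-0.0009, 0.0486, 0.0172]
70 0 [-0.0009, 0.0558, 0.0191]
65 0 [-0.0009, 0.0695, 0.0237]
60 0 [-0.0008, 0.0828, 0.0294]
55 0 [-0.0008, 0.0955, 0.0363]
50 0 [-0.0008, 0.1075, 0.0442]
45 0 [-0.0008, 0.1188, 0.0532]
40 0 [-0.0007, 0.1293, 0.0631]
35 0 [-0.0007, 0.1389, 0.0739]
30 0 [-0.0007, 0.1475, 0.0855]
25 0 [-0.0007, 0.155, 0.0978]
20 0 [-0.0006, 0.1615, 0.1107]
15 0 [-0.0006, 0.1668, 0.1241]
10 0 [-0.0006, 0.1709, 0.1379]
6 0 [-0.0006, 0.1734, 0.1492]
3 0 [-0.0006, 0.1747, 0.1578]
1 0 [-0.0006, 0.1753, 0.1635]
0 0 [-0.0006, 0.1755, 0.1664]
0 -2 [-0.0006, 0.1755, 0.1684]
```

View pics/p1.png

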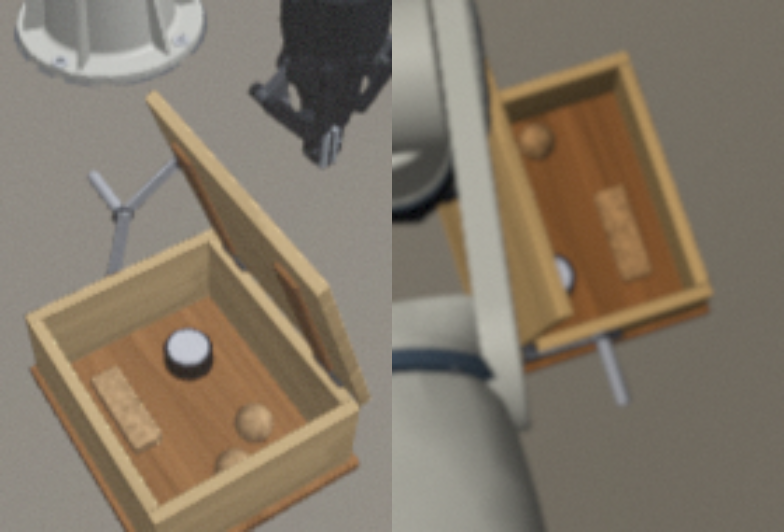

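The closed fingers are behind the lid's outer face, at about (357,165) in the scene picture. I'll start the push.

Call:
apply_moves([
  [-0.001,0.025,0.012,0,0,0],
  [-0.001,0.039,0.0142,0,0,0],
  [-0.001,0.0445,0.016,0,0,0],
  [-0.001,0.0486,0.0172,0,0,0],
  [-0.001,0.0525,0.018,0,0,0],
])

```text
time_s: 7.8
tool_pos: [0.5983, 0.0267, 0.4313]
tcp_rot: [[0.957, 0.29, -0.007], [0.29, -0.957, -0.002], [-0.008, -0.0, -1.0]]
force: [0.5, 0.6, -0.1]
gripper_width: 0.0
```

```bash
python3 lk.py pics/p2.png
```

```text
7.8 F chest [ 0.7  0.4 -0.1] tip [ -3.7  72.8 258.3]
72.6 10 [0.0036, -0.0134, -0.0057]
72.6 0 [0.0036, -0.0038, -0.0027]
70 0 [0.0037, 0.0034, -0.0008]
65 0 [0.0038, 0.0171, 0.0037]
60 0 [0.0038, 0.0304, 0.0094]
55 0 [0.0039, 0.0431, 0.0163]
50 0 [0.004, 0.0552, 0.0242]
45 0 [0.0041, 0.0665, 0.0331]
40 0 [0.0042, 0.077, 0.043]
35 0 [0.0043, 0.0866, 0.0538]
30 0 [0.0045, 0.0952, 0.0654]
25 0 [0.0046, 0.1028, 0.0777]
20 0 [0.0047, 0.1092, 0.0906]
15 0 [0.0048, 0.1146, 0.104]
10 0 [0.0049, 0.1187, 0.1178]
6 0 [0.005, 0.1211, 0.1291]
3 0 [0.0051, 0.1225, 0.1377]
1 0 [0.0051, 0.1231, 0.1434]
0 0 [0.0051, 0.1233, 0.1463]
0 -2 [0.0052, 0.1233, 0.1483]
```

View pics/p2.png

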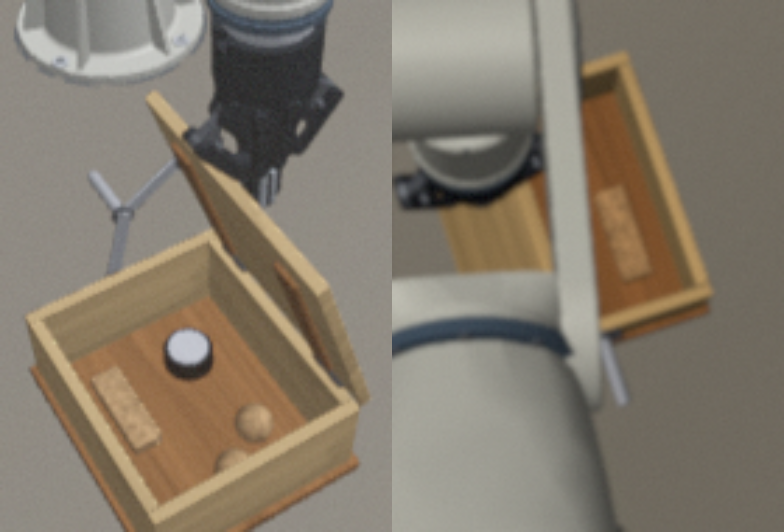

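The finger knuckles, spread along the chest's y, pass close over the lid's free edge, at about (317,160) in the scene picture. I'll back off and turn the tool 90° so they lie parallel to the lid.

Call:
apply_moves([
  [0.003,-0.015,-0.01,0,0,0],
  [0.003,-0.03,-0.015,0,0,-8.5],
  [0.003,-0.04,-0.015,0,0,-17],
  [0.003,-0.04,-0.015,0,0,-25.5],
  [0.003,-0.04,-0.015,0,0,-34],
])

```text
time_s: 8.4
tool_pos: [0.5894, 0.0676, 0.447]
tcp_rot: [[0.626, 0.78, -0.007], [0.78, -0.626, -0.002], [-0.006, -0.004, -1.0]]
force: [-0.4, 1.3, 0.0]
gripper_width: 0.001
```

Call:
apply_moves([
  [0,0,0,0,0,-8.5],
  [0,0,0,0,0,-17],
  [0,0,0,0,0,-25.5],
  [0,0,0,0,0,-34],
  [0,0,0,0,0,-42.5],
])

```text
time_s: 8.9
tool_pos: [0.5893, 0.069, 0.4481]
tcp_rot: [[-0.072, 0.997, -0.006], [0.997, 0.072, -0.001], [-0.001, -0.006, -1.0]]
force: [0.2, 1.2, 0.3]
gripper_width: -0.003
```

```bash
sed -i "s/half=14.5/half=11/" h.py; sed -i 's/^def row.*/w=Ro.from_matrix(R0.T@R@toolR()@Ro.from_euler("z",-90,degrees=True).as_matrix()).as_rotvec(degrees=True).round(2);print("turn left",w,s["joint_positions"].round(2))\n&/' lk.py; python3 lk.py
```

```text
8.9 F chest [0.5 1.1 0.3] tip [  0.3 116.  275.1]
turn left [ -0.35  -0.   -12.84] [ 0.11  0.27  1.65 -0.    1.23  0.04]
72.6 10 [-0.0326, 0.0072, 0.011]
72.6 0 [-0.0419, 0.0093, 0.014]
70 0 [-0.049, 0.011, 0.0159]
65 0 [-0.0623, 0.014, 0.0204]
60 0 [-0.0752, 0.017, 0.0261]
55 0 [-0.0876, 0.0199, 0.033]
50 0 [-0.0994, 0.0226, 0.0409]
45 0 [-0.1104, 0.0252, 0.0498]
40 0 [-0.1206, 0.0276, 0.0597]
35 0 [-0.13, 0.0298, 0.0705]
30 0 [-0.1384, 0.0318, 0.0821]
25 0 [-0.1457, 0.0335, 0.0944]
20 0 [-0.1521, 0.035, 0.1073]
15 0 [-0.1572, 0.0363, 0.1207]
10 0 [-0.1613, 0.0373, 0.1345]
6 0 [-0.1636, 0.0379, 0.1458]
3 0 [-0.1649, 0.0383, 0.1543]
1 0 [-0.1655, 0.0384, 0.1601]
0 0 [-0.1657, 0.0385, 0.1629]
0 -2 [-0.1657, 0.0385, 0.1649]
```

Call:
apply_moves([
  [0,0,0,0,0,-7],
  [-0.015,0.003,0.006,-0.35,0,-12.8],
  [-0.0326,0.0072,0.011,-0.35,0,-12.8],
  [-0.042,0.0093,0.014,-0.35,0,-12.8],
  [-0.049,0.011,0.0159,-0.35,0,-12.8],
])

```text
time_s: 9.4
tool_pos: [0.6039, 0.0205, 0.4321]
tcp_rot: [[-0.289, 0.957, -0.001], [0.957, 0.289, 0.001], [0.001, -0.0, -1.0]]
force: [-1.7, 2.1, 2.3]
gripper_width: 0.001
```

```bash
python3 lk.py pics/p3.png
```

```text
9.4 F chest [-1.   2.5  2.3] tip [  1.   65.4 259.1]
turn left [-0.02 -0.05 -0.22] [ 0.03  0.3   1.65  0.    1.2  -0.26]
72.6 10 [0.0173, -0.0011, -0.0049]
72.6 0 [0.0077, -0.0011, -0.0019]
70 0 [0.0005, -0.001, -0.0]
65 0 [-0.0132, -0.001, 0.0045]
60 0 [-0.0265, -0.0009, 0.0102]
55 0 [-0.0392, -0.0009, 0.017]
50 0 [-0.0513, -0.0008, 0.025]
45 0 [-0.0626, -0.0008, 0.0339]
40 0 [-0.0731, -0.0007, 0.0438]
35 0 [-0.0827, -0.0007, 0.0546]
30 0 [-0.0913, -0.0007, 0.0661]
25 0 [-0.0989, -0.0006, 0.0784]
20 0 [-0.1054, -0.0006, 0.0913]
15 0 [-0.1107, -0.0006, 0.1047]
10 0 [-0.1149, -0.0006, 0.1185]
6 0 [-0.1173, -0.0005, 0.1298]
3 0 [-0.1186, -0.0005, 0.1384]
1 0 [-0.1193, -0.0005, 0.1441]
0 0 [-0.1195, -0.0005, 0.147]
0 -2 [-0.1195, -0.0005, 0.149]
```

View pics/p3.png

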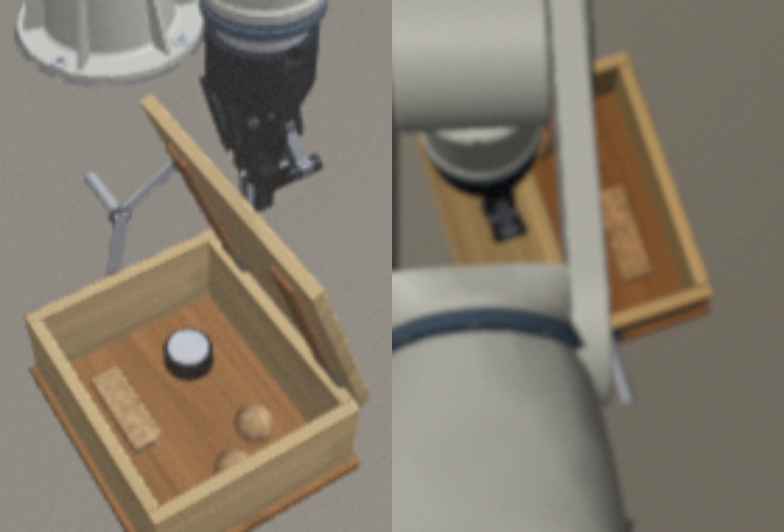

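The fingertip has reached the lid, which has moved slightly (edge corner at about (293,145) in the scene picture), with 3 N. I'll continue along the arc.

Call:
apply_moves([
  [-0.005,-0.001,0.0015,0,0,0],
  [-0.0105,-0.001,0.0035,0,0,0],
  [-0.016,-0.001,0.0057,0,0,0],
  [-0.0215,-0.001,0.008,0,0,0],
  [-0.0265,-0.001,0.0102,0,0,0],
])

```text
time_s: 10.0
tool_pos: [0.6109, -0.0059, 0.4218]
tcp_rot: [[-0.289, 0.957, 0.0], [0.957, 0.289, 0.0], [0.0, 0.0, -1.0]]
force: [1.0, 3.3, 2.9]
gripper_width: 0.003
```

```bash
python3 lk.py | sed -n '1,12p'
```

```text
10.0 F chest [2.  2.8 2.9] tip [1.000e-01 3.800e+01 2.488e+02]
turn left [ 0.   -0.   -0.19] [-0.01  0.32  1.65  0.    1.18 -0.31]
72.6 10 [0.0446, -0.0002, -0.0152]
72.6 0 [0.0351, -0.0002, -0.0122]
70 0 [0.0278, -0.0002, -0.0104]
65 0 [0.0141, -0.0001, -0.0058]
60 0 [0.0009, -0.0001, -0.0001]
55 0 [-0.0118, -0.0, 0.0067]
50 0 [-0.0239, -0.0, 0.0147]
45 0 [-0.0352, 0.0, 0.0236]
40 0 [-0.0457, 0.0001, 0.0335]
35 0 [-0.0553, 0.0001, 0.0443]
```

Call:
apply_moves([
  [-0.007,0,0.004,0,0,0],
  [-0.0142,0,0.0082,0,0,0],
  [-0.0215,0,0.013,0,0,0],
  [-0.0285,0,0.0182,0,0,0],
  [-0.0352,0,0.0236,0,0,0],
])

```text
time_s: 10.5
tool_pos: [0.6212, -0.0404, 0.3976]
tcp_rot: [[-0.289, 0.957, -0.0], [0.957, 0.289, -0.0], [-0.0, -0.0, -1.0]]
force: [0.5, 0.9, 1.9]
gripper_width: 0.001
```

```bash
python3 lk.py pics/p4.png| sed -n '1,2p;9,30p'
```

```text
10.5 F chest [0.7 0.7 1.9] tip [-2.000e-01  2.000e+00  2.246e+02]
turn left [-0.01  0.01 -0.21] [-0.07  0.36  1.65 -0.    1.14 -0.36]
50 0 [0.0122, 0.0002, -0.0095]
45 0 [0.0008, 0.0002, -0.0005]
40 0 [-0.0097, 0.0002, 0.0094]
35 0 [-0.0193, 0.0003, 0.0201]
30 0 [-0.0279, 0.0003, 0.0317]
25 0 [-0.0354, 0.0003, 0.044]
20 0 [-0.0419, 0.0004, 0.0569]
15 0 [-0.0472, 0.0004, 0.0703]
10 0 [-0.0514, 0.0004, 0.0842]
6 0 [-0.0538, 0.0004, 0.0954]
3 0 [-0.0551, 0.0004, 0.104]
1 0 [-0.0557, 0.0004, 0.1097]
0 0 [-0.056, 0.0004, 0.1126]
0 -2 [-0.056, 0.0004, 0.1146]
```

View pics/p4.png

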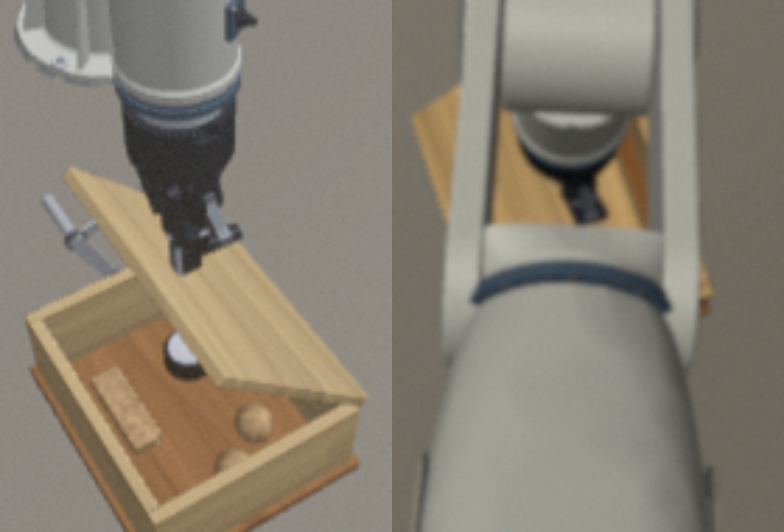

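The lid is about 45° up and following, with its free edge passing under the tip. Continuing.

Call:
apply_moves([
  [-0.005,0,0.0048,0,0,0],
  [-0.0108,0,0.0105,0,0,0],
  [-0.0165,0,0.0168,0,0,0],
  [-0.0222,0,0.024,0,0,0],
  [-0.0279,0,0.0317,0,0,0],
])

```text
time_s: 11.1
tool_pos: [0.629, -0.0678, 0.3645]
tcp_rot: [[-0.288, 0.958, -0.002], [0.958, 0.288, -0.0], [0.0, -0.002, -1.0]]
force: [0.9, 0.4, 2.8]
gripper_width: -0.002
```

```bash
python3 lk.py | sed -n '1,2p;12,30p'
```

```text
11.1 F chest [1.  0.1 2.8] tip [ -1.  -26.5 191.5]
turn left [-0.1  -0.   -0.24] [-0.11  0.4   1.65 -0.    1.09 -0.4 ]
35 0 [0.0093, 0.0009, -0.013]
30 0 [0.0006, 0.001, -0.0014]
25 0 [-0.0069, 0.001, 0.0109]
20 0 [-0.0134, 0.0011, 0.0238]
15 0 [-0.0187, 0.0011, 0.0372]
10 0 [-0.0229, 0.0012, 0.051]
6 0 [-0.0253, 0.0012, 0.0623]
3 0 [-0.0266, 0.0012, 0.0709]
1 0 [-0.0272, 0.0012, 0.0766]
0 0 [-0.0275, 0.0012, 0.0795]
0 -2 [-0.0275, 0.0012, 0.0815]
```

Call:
apply_moves([
  [-0.0035,0.001,0.005,0,0,0],
  [-0.0069,0.001,0.0109,0,0,0],
  [-0.0102,0.001,0.0172,0,0,0],
  [-0.0134,0.001,0.0238,0,0,0],
  [-0.0162,0.001,0.0305,0,0,0],
])

```text
time_s: 11.6
tool_pos: [0.6346, -0.0833, 0.3334]
tcp_rot: [[-0.288, 0.958, -0.002], [0.958, 0.288, -0.0], [0.0, -0.002, -1.0]]
force: [-1.0, -0.5, 2.5]
gripper_width: 0.001
```

```bash
python3 lk.py pics/p5.png| sed -n '1,2p;14,30p'
```

```text
11.6 F chest [-1.1 -0.1  2.5] tip [ -0.2 -43.  160.4]
turn left [-0.12 -0.01 -0.24] [-0.13  0.45  1.66 -0.    1.03 -0.42]
25 0 [0.0095, 0.0001, -0.0202]
20 0 [0.003, 0.0002, -0.0073]
15 0 [-0.0023, 0.0003, 0.0061]
10 0 [-0.0065, 0.0003, 0.0199]
6 0 [-0.0089, 0.0003, 0.0312]
3 0 [-0.0102, 0.0004, 0.0398]
1 0 [-0.0108, 0.0004, 0.0455]
0 0 [-0.0111, 0.0004, 0.0484]
0 -2 [-0.0111, 0.0004, 0.0504]
```

View pics/p5.png

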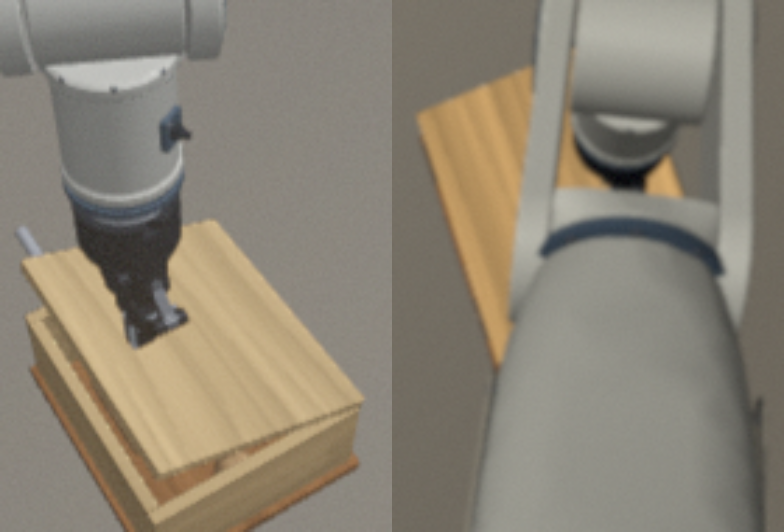

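The lid is about 17° from shut. I'll slow down for the end.

Call:
apply_moves([
  [-0.0012,0,0.003,0,0,0],
  [-0.0025,0,0.0075,0,0,0],
  [-0.004,0,0.012,0,0,0],
  [-0.0053,0,0.016,0,0,0],
  [-0.0065,0,0.02,0,0,0],
])

```text
time_s: 12.2
tool_pos: [0.6365, -0.0895, 0.3126]
tcp_rot: [[-0.288, 0.958, -0.002], [0.958, 0.288, -0.0], [0.001, -0.002, -1.0]]
force: [0.9, -0.2, 1.3]
gripper_width: -0.001
```

Call:
apply_moves([
  [-0.0008,0,0.003,0,0,0],
  [-0.0015,0,0.006,0,0,0],
  [-0.002,0,0.009,0,0,0],
  [-0.0024,0,0.0115,0,0,0],
  [-0.0028,0,0.014,0,0,0],
])

```text
time_s: 12.7
tool_pos: [0.6373, -0.0923, 0.2984]
tcp_rot: [[-0.288, 0.958, -0.002], [0.958, 0.288, -0.0], [0.0, -0.002, -1.0]]
force: [0.9, 0.1, 1.1]
gripper_width: -0.001
```

```bash
python3 lk.py | sed -n '1,2p;16,30p'
```

```text
12.7 F chest [ 0.9 -0.2  1.1] tip [ -0.2 -52.3 125.4]
turn left [-0.12 -0.02 -0.26] [-0.15  0.49  1.68 -0.    0.97 -0.44]
15 0 [0.007, 0.0001, -0.0289]
10 0 [0.0029, 0.0002, -0.015]
6 0 [0.0005, 0.0002, -0.0037]
3 0 [-0.0008, 0.0002, 0.0048]
1 0 [-0.0015, 0.0003, 0.0106]
0 0 [-0.0017, 0.0003, 0.0134]
0 -2 [-0.0017, 0.0003, 0.0154]
```

Call:
apply_moves([
  [-0.0005,0,0.002,0,0,0],
  [-0.0009,0,0.004,0,0,0],
  [-0.0012,0,0.006,0,0,0],
  [-0.0015,0,0.008,0,0,0],
  [-0.0015,0,0.01,0,0,0],
])

```text
time_s: 13.2
tool_pos: [0.6377, -0.0937, 0.2883]
tcp_rot: [[-0.288, 0.958, -0.002], [0.958, 0.288, -0.0], [0.0, -0.002, -1.0]]
force: [0.6, 0.3, 1.3]
gripper_width: -0.001
```

Call:
apply_moves([
  [0,0,0.001,0,0,0],
  [0,0,0.002,0,0,0],
  [0,0,0.003,0,0,0],
  [0,0,0.0035,0,0,0],
  [0,0,0.004,0,0,0],
])

```text
time_s: 13.7
tool_pos: [0.6378, -0.0939, 0.2854]
tcp_rot: [[-0.288, 0.958, -0.002], [0.958, 0.288, -0.001], [-0.0, -0.002, -1.0]]
force: [-3.9, -0.1, 15.6]
gripper_width: -0.0
```

```bash
python3 lk.py pics/p6.png| sed -n '1,2p;19,30p'
```

```text
13.7 F chest [-3.8  1.1 15.6] tip [ -0.3 -54.  112.4]
turn left [-0.11  0.   -0.25] [-0.15  0.51  1.68 -0.    0.95 -0.44]
3 0 [0.0009, 0.0002, -0.0082]
1 0 [0.0003, 0.0003, -0.0025]
0 0 [0.0, 0.0003, 0.0004]
0 -2 [0.0, 0.0003, 0.0024]
```

View pics/p6.png

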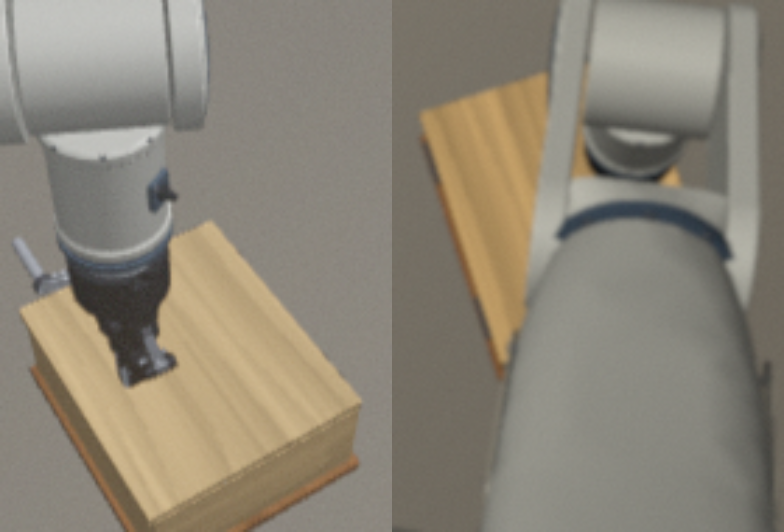

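The tip is at 112 mm with 15.6 N and the lid sits on the rim. I'll hold briefly, then lift off.

Call:
apply_moves([
  [0,0,0.0005,0,0,0],
  [0,0,0.0008,0,0,0],
  [0,0,0.0008,0,0,0],
  [0,0,0.0008,0,0,0],
  [0,0,0.0008,0,0,0],
])

```text
time_s: 14.3
tool_pos: [0.6377, -0.0939, 0.2854]
tcp_rot: [[-0.288, 0.958, -0.002], [0.958, 0.288, -0.001], [-0.0, -0.002, -1.0]]
force: [-2.3, 1.4, 10.1]
gripper_width: 0.001
```

Call:
apply_moves([
  [0,0,-0.004,0,0,0],
  [0,0,-0.02,0,0,0],
  [0,0,-0.05,0,0,0],
  [0,0,-0.09,0,0,0],
  [0,0,-0.13,0,0,0],
])

```text
time_s: 14.8
tool_pos: [0.6376, -0.0938, 0.4173]
tcp_rot: [[-0.288, 0.958, -0.002], [0.958, 0.288, -0.001], [0.0, -0.002, -1.0]]
force: [1.0, 0.9, 0.3]
gripper_width: -0.0
```

Call:
apply_moves([
  [0.04,0,-0.02,0,0,0],
  [0.08,0,-0.04,0,0,0],
  [0.12,0,-0.05,0,0,0],
  [0.16,0,-0.05,0,0,0],
  [0.2,0,-0.05,0,0,0],
])

```text
time_s: 15.3
tool_pos: [0.5793, 0.099, 0.469]
tcp_rot: [[-0.288, 0.958, -0.001], [0.958, 0.288, -0.0], [-0.0, -0.001, -1.0]]
force: [0.2, 0.5, -0.6]
gripper_width: -0.003
```

```bash
python3 - <<'E'
from h import *
s=state(); print(s['time_s'],s['force'],s['joint_vel'].round(2))
a=snapshot("scene");b=snapshot("top"); p=np.load("pose.npy")
for n,im in(("scene",a),("top",b)):
    im0=im.copy()
    for x in(-120,120):
        for t in (0,12):
            q=proj(n,world(p,lidpt(0,x,204,t)/1000))[0]; cv2.drawMarker(im,tuple(int(round(v)) for v in q),(0,0,255),0,3,1)
    for t in ("mug","compass","boathook_tip","stay_bar"):
        r=nets.silhouettes(n,t); print(n,t,[(round(d["confidence"],2),np.round(d["extent"],1).tolist()) for d in r[:1]])
cv2.imwrite("pics/end.png",np.hstack([a[80:360,140:480],b[80:360,140:500]]))
cv2.imwrite("pics/endz.png",np.hstack([cv2.resize(a[170:330,230:380],None,fx=3,fy=3),cv2.resize(b[120:280,290:400],None,fx=3,fy=3)]))
E
```

```text
15.3 [ 0.17103783  0.4718401  -0.58253569] [ 0.67 -0.09  0.13  0.   -0.03  0.66]
scene mug [(0.78, [170.7, 232.4, 37.2, 46.2])]
scene compass [(0.96, [189.9, 318.7, 27.7, 28.0])]
scene boathook_tip [(0.96, [439.1, 212.7, 38.9, 47.8])]
scene stay_bar [(0.46, [310.2, 243.4, 124.4, 110.1])]
top mug [(0.84, [460.4, 254.8, 39.2, 44.6])]
top compass [(0.86, [442.7, 165.2, 25.2, 24.2])]
top boathook_tip [(0.97, [176.8, 221.0, 32.5, 64.6])]
top stay_bar [(0.67, [175.2, 220.3, 33.4, 65.4])]
```

View pics/end.png

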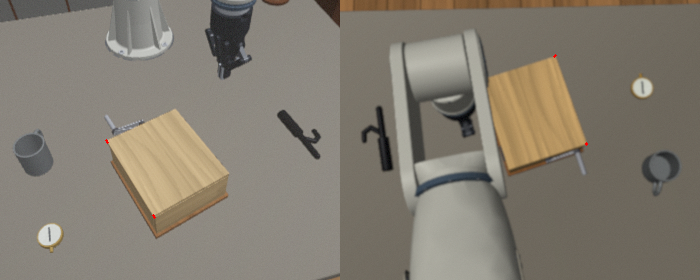

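View pics/endz.png

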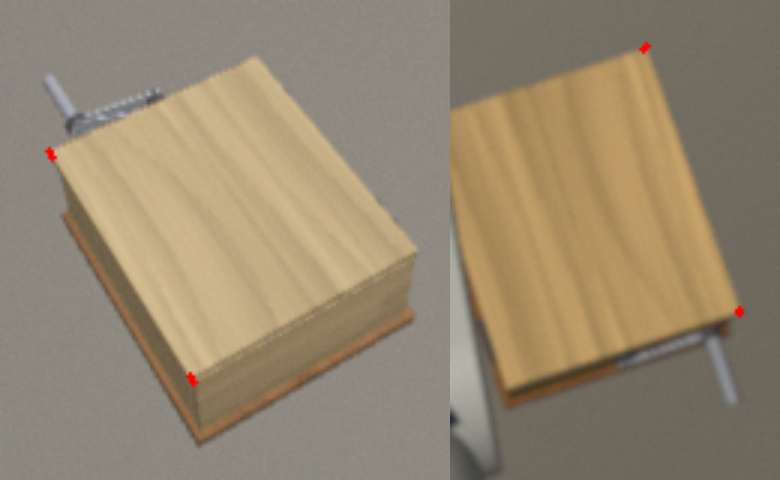

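The scene picture shows the lid flush on the rim. Its free-edge corners, at about (249,221) and (294,297), lie 1–2 px from the predicted shut corners. The stay is folded with its bar at about (247,197), and the bystanders are where they were. I'll let the arm settle, then hand in.

Call:
apply_moves([
  [0,0,0,0,0,0],
  [0,0,0,0,0,0],
  [0,0,0,0,0,0],
  [0,0,0,0,0,0],
  [0,0,0,0,0,0],
])

```text
time_s: 16.3
tool_pos: [0.5804, 0.0968, 0.4673]
tcp_rot: [[-0.287, 0.958, -0.002], [0.958, 0.287, -0.001], [-0.0, -0.003, -1.0]]
force: [-0.5, 0.1, 0.0]
gripper_width: -0.006
```

```bash
python3 -c "
from rig import workorder,state
print(state()['time_s'],state()['joint_vel'].round(3)); print(workorder.sign_off())"
```

```text
16.3 [ 0.002 -0.002  0.001 -0.002  0.001 -0.001]
the job is handed in; nothing more can be done
None
```

The stay is unlocked and the lid is fully shut; I handed the job in at about 16 s.

- **Stay:** I pinched the finger bar and lifted the knee about 44 mm along its circle, roughly 35 mm past centre, then let go. It stayed unlocked.
- **Lid:** I pushed it over and down along the hinge arc with closed fingers, at 1 to 4 N at the end of each push. Over the last 10 mm I slowed to about 2 cm/s or less.
- **Shut check:** The fingertip stopped at 112 mm with 10 to 16 N of contact. The last pictures show the lid flush on the rim, its free-edge corners within 1–2 px of where they should be when shut. The arm was clear and still when I handed in.
- **Bystanders:** The mug, compass and boathook tip are within about 2 px of where they started, within the networks' noise.
- **What did not go cleanly:**
  - The first push pose brought the finger knuckles close over the lid's edge, so I backed off and turned the gripper 90° before pushing.
  - Gripping the bar briefly showed 44 N at the wrist, from a sideways misalignment of a millimetre or two. That was finger-pad contact, well under the 120 N wrist limit.
  - In the last pictures the networks did not find the bar (they reported the chest and the boathook tip instead), so I judged the folded stay by eye.

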